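# Catch bearings off a chute and gather them in the tray's pouring corner

## Robot

A 6-joint arm with a two-finger parallel gripper is mounted at the origin on the work surface. World frame = base frame: x ahead of the robot, y to its left, z up, the work surface at z = 0. Lengths are in mm, angles in rad, forces in N, time in s.
With the tool pointing down it reaches from about 350 to 975 mm from the base axis. Payload 7.1 kg.
Tool frame: the origin (TCP) lies midway between the tips of the shut fingers; the grasp point (between the pads) lies 19 mm behind it (ctrl.grip_depth is the distance from the TCP to the grasp point, in mm); z points along the fingers, y is the line along which they close (so a half turn about z gives the same grasp; the last joint's range is limited). The gripper opens to 88 mm and grips with 3 to 60 N. Pads are 20 mm wide; open, the fingers measure 115 mm over their backs; the gripper's body (75 mm by 178 mm) begins 61 mm behind the grasp point.
Start: joints at [-1.294, 0.423, 1.63, -0, 1.089, -0.019], TCP at [182.209, -597.833, 222.675] pointing down, gripper open.
Joint ranges: [-3, 3], [-0.9, 2.11], [0.09, 2.58], [-1.31, 4.45], [0.11, 2.69], [-2.54, 2.54]. Speed limits (rad/s): [2.39, 2.39, 3.01, 3.14, 3.14, 3.14].

## Interface

Orientations are given as a rotation vector (axis times angle).
In Python, from workcell import ctrl, cams gives the robot as it stands.
- The arm moves only by the tool move_arm, never from a script. Its argument "steps" is a list of rows, each a list of 3 entries, a list of its own where there are three numbers: the shift along the tool's x, y, z in units of 25 mm (1.0 is 25 mm), then the turn about the tool's z in units of 5 degrees (1.0 is 5 degrees), then the closure, from 0 (fully open) to 1 (shut). A call has 1 to 20 rows; each row shifts and turns the commanded pose from where the row before left it, along the tool's axes as they then stand; what a row does not reach is not made up. A row lasts 1/12 s, in which the tool goes at most 41.7 mm and 7.16 degrees, less where a joint would pass 70% of its speed; a pose out of reach is approached as far as the arm can. A call is refused whole if a number of a shift passes 1 or a number of a turn 1, either way. A call with a gripper value outside its range is refused whole. The fingers move at their own pace and stop on an object; the grip force is fixed at half the most. Time passes only in rows, so rows that do not move let the fingers close. It gives the time, the measured TCP pose, the force, the opening and the grip force at its end, in the units of the state.
- ctrl.get_obs(): the state, without advancing time (a new reading comes with each control period).
- cams.get_image(name): name is "scene" or "top" or "wrist"; returns a dict with "image" (400x640x3 uint8, red, green, blue), "camera_matrix" (3x3 intrinsics, pixels), "xyz" and "rotation" of the camera in the world; the wrist camera has in their place "mount" (4x4, takes a point from camera to tool coordinates, whose origin is the TCP and whose axes are the flange's). Camera axes: x right, y down, z forward; pixel columns grow to the right and rows downward; lengths in mm; the calibration is good to about 2 mm. A picture is of the moment at which its call begins: read the wrist's pose just before it. There is no depth.
- ctrl.close_job(): hands the job in; it is judged then, once.
Trained networks look in the newest picture that a camera, given by its name, has taken for a name from the list of things; names that differ only in an ending like _2 or _b are one class to them, and where a whole thing is asked for, a point or a joint stands for the part that bears it (a point fixed in the world has none). Each returns a list of dicts, best first, with "p" (0 to 1); they miss things now and then, are a little off and sometimes report something else, mostly with a low value. They report only what shows in the picture. A call takes as long as a camera call.
- cams.boxes_of(camera, thing): "rect" ([centre column, centre row, width, height] in pixels, round what is visible of it).
- cams.cut_out(camera, thing): "pixels" (400x640 bool, what is visible of it) and "rect" ([centre column, centre row, width, height] in pixels, round what is visible of it).
The state is a dict: "t": time; "qpos": joint angles; "qvel": joint speeds; "joint_torque": joint torques, N m; "ee_pos": TCP position; "orientation": TCP orientation; "ft_force": force on the tool from outside, world axes, zero at the start; "moment": the same for the moment, N m; "width": finger opening in mm; "grasp_force": force on a finger pad.
Only numpy, scipy, OpenCV 4.12 (cv2) and the standard library are available. Lean on these libraries where they do the work, as an engineer would, in place of code of your own. Each camera call takes 0.05 s, during which the arm holds its last target. There are 200 camera calls.

## Task

Pick up the empty parts tray by its handle and, holding it up level under the lip of the bearing chute, push its end wall against the spring paddle so that the stop drops and all three bearings slide into the tray. Back away, then tip the tray until the three bearings have slid together into its cut-off corner with the pouring lip, and finish while still holding the tray in the air, steady and clearly tipped towards that corner, touching nothing but the gripper. Let no bearing fall on the bench, and leave the jar, screwdriver, wrench and motor where they are.

Things in the scene. Friction and masses are not known exactly. Their poses are not given: they have to be found in the camera images.
- tray: Loose grey plastic tray, 200 (x) x 130 (y) x 40 mm, walls 4 mm, 300 g. Origin: centre of underside, z up. Its -x,-y corner is cut off at 45 degrees (30 mm off each side) by a 30 mm high diagonal wall with a 15 mm pouring lip outside; other corners are square. A steel arch along y at x=0 carries the grip. Smooth floor: bearings slide from 10-15 degrees of tilt, along walls from about 25; use 30-40.
- grip (a point): Centre of the tray's ribbed black handle grip, a block 16 mm (tray x) x 64 mm (tray y) x 24 mm high, 95 mm above the tray's underside, over its middle. Grasp from above, fingers closing along tray x. Free space of 79 mm between the block and the tray floor. Axes as the tray's.
- spout (a point): Foot of the inner face of the tray's diagonal corner wall, middle of that wall, on the tray's inner floor: at (-82, -47, 4) mm from the tray's origin. The bearings are to gather here.
- chute: Aluminium gravity chute on a grey post, fixed. Origin on the bench below the closed paddle's front face; its front is -x, z up. The channel (37 mm wide inside, walls 24 mm above its floor) slopes at 35 degrees from (88, 0, 207) mm down to its open lip at the front. Post and base plate lie behind x = +55 mm; the space under the lip is free for the tray.
- lip (a point): Middle of the front edge of the channel floor, where bearings drop off: 138 mm above the bench, 10 mm in front of the chute's origin (-10, 0, 138). Axes as the chute's.
- paddle (a point): Front-face centre of the upright steel paddle under the lip: 56 mm wide, 34 high (64 to 98 mm above the bench). One piece with the stop across the lip. Push it 25-30 mm along chute +x (about 3 N) with the tray's +x end wall, tray underside 50 mm above the bench, rim at 90: the stop swings down, bearings slide out. The stop and its arm stay above 100 mm; keep the rim below.
- gate (a joint): Angle of the stop-and-paddle lever about its pivot under the channel, 45 mm behind the lip and level with it: 0 closed (spring holds it there), open enough for bearings to pass from about 0.45, end stop 0.62 rad. It springs shut when the paddle is released.
- bearing0: Loose steel ball bearing, 30 mm diameter, 14 mm thick, about 40 g, starting flat in the chute, number 1 from the stop. Origin: centre of one flat face, z its axis; it may land either way up.
- bearing1: Loose steel ball bearing, 30 mm diameter, 14 mm thick, about 40 g, starting flat in the chute, number 2 from the stop. Origin: centre of one flat face, z its axis; it may land either way up.
- bearing2: Loose steel ball bearing, 30 mm diameter, 14 mm thick, about 40 g, starting flat in the chute, number 3 from the stop. Origin: centre of one flat face, z its axis; it may land either way up.
- jar: Bystander: small amber glass jar with a dark cap, 48 mm diameter, 65 mm high, standing on the bench. Origin: centre of underside.
- screwdriver: Bystander: black-handled screwdriver lying on the bench, handle to its -x, about 200 mm long and 30 mm thick.
- wrench: Bystander: steel wrench lying flat on the bench, along its x.
- motor: Bystander: small finned aluminium motor on a foot plate, about 140 x 90 x 90 mm. Origin: centre of underside.

How it is judged:
By the outcome, as a careful person would: the job done as asked, in the order asked, and still so for the second after the job is handed in, while the arm keeps its last pose, push and grip.
It also fails if it takes over 61 s, if anything falls off the work surface, if the arm or the gripper's body presses on something with over 40 N, if the wrist force passes 120 N, or if a joint passes its speed limit or range.

## Working session

There is one attempt and no reset: what is moved stays moved. The work goes in short steps, Python scripts to look and compute and a tool call to move; the robot and the scene stay as the last step left them, time stands still between calls to the robot, and variables do not carry over. Pictures are saved under pics/ and viewed, at most 12 in all, crops included, and the job is handed in when it is done.

Besides the shell and the picture viewer there is one more tool, called after "Emit:" in YAML: its name, and indented under it one key for each argument. move_arm: Moves the arm, as the interface text tells. Its arguments: {"type":"object","properties":{"steps":{"type":"array"}},"required":["steps"]}

```bash
mkdir -p pics; ls; python3 - <<'E'
from workcell import ctrl,cams
import cv2,numpy as np
np.set_printoptions(precision=4,suppress=True)
for n in["scene","top"]:
    d=cams.get_image(n); cv2.imwrite(f"pics/{n}0.png",d["image"][:,:,::-1])
    print(n,d["camera_matrix"].tolist(),d["xyz"],np.array(d["rotation"]).tolist())
    for t in["tray","grip","chute","lip","paddle","bearing0","jar","motor","screwdriver","wrench"]:
        try: print(t,[(np.round(b["rect"]),round(b["p"],2)) for b in cams.boxes_of(n,t)[:3]])
        except Exception as e: print(t,e)
o=ctrl.get_obs(); print(o)
E
```

```text
pics
scene [[405.39131598155046, 0.0, 316.3662512134937], [0.0, 405.39131598155046, 196.4755418320629], [0.0, 0.0, 1.0]] [1432.7179  201.0782  937.3068] [-1.5671106793531606, -1.9359117407495856, 0.8713258897199218]
tray [(array([248., 216.,  48.,  57.]), 0.68)]
grip [(array([247., 218.,  48.,  52.]), 0.92)]
chute [(array([397., 252.,  46.,  85.]), 0.64)]
lip [(array([398., 253.,  44.,  92.]), 0.63)]
paddle [(array([400., 251.,  42.,  94.]), 0.52), (array([401., 225.,  19.,  25.]), 0.4), (array([248., 219.,  50.,  56.]), 0.16)]
bearing0 []
jar [(array([305., 260.,  18.,  26.]), 0.8), (array([247., 219.,  50.,  52.]), 0.43)]
motor [(array([485., 238.,  39.,  46.]), 0.93)]
screwdriver [(array([335., 197.,  14.,  34.]), 0.79)]
wrench [(array([183., 212.,  33.,  30.]), 0.81)]
top [[372.95194969429645, 0.0, 326.06775664189826], [0.0, 372.95194969429645, 196.47989940280058], [0.0, 0.0, 1.0]] [ 502.2079    4.7929 1173.4179] [-2.1680466555167124, 2.2282961468364757, -0.06989282594141014]
tray [(array([396., 190.,  58.,  74.]), 0.95), (array([318., 233.,  10.,  36.]), 0.71)]
grip [(array([393
[... 325 characters left out ...]
 11.,   8.]), 0.39)]
jar [(array([325., 145.,  14.,  22.]), 0.52)]
motor [(array([160., 200.,  35.,  46.]), 0.89)]
screwdriver [(array([318., 250.,  13.,  66.]), 0.77)]
wrench [(array([470., 186.,  52.,  34.]), 0.85)]
{'t': 1.1, 'qpos': array([-1.294 ,  0.4231,  1.6299, -0.    ,  1.0886, -0.019 ]), 'qvel': array([ 0.0014, -0.0008,  0.0008,  0.0004,  0.0009, -0.0003]), 'joint_torque': array([  0.0044, -54.4573, -27.4047,   0.0647,   0.0169,  -0.    ]), 'ee_pos': array([ 182.1883, -597.8478,  222.6722]), 'orientation': array([ 3.1073,  0.463 , -0.0001]), 'ft_force': array([-0.6437, -0.9911,  1.4805]), 'moment': array([-0.0133, -0.0098, -0.0333]), 'grasp_force': 0.0, 'width': 87.97031519698902}
```

```bash
python3 - <<'E'
import cv2,numpy as np
a=cv2.imread("pics/top0.png");b=cv2.imread("pics/scene0.png")
t=cv2.resize(a[135:235,350:450],(400,400),interpolation=3)
c=cv2.resize(a[120:220,190:290],(400,400),interpolation=3)
cv2.imwrite("pics/m1.png",np.hstack([t,c]))
t=cv2.resize(b[170:270,200:300],(400,400),interpolation=3)
c=cv2.resize(b[200:300,350:450],(400,400),interpolation=3)
cv2.imwrite("pics/m2.png",np.hstack([t,c]))
E
```

```text
(no output)
```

View pics/top0.png

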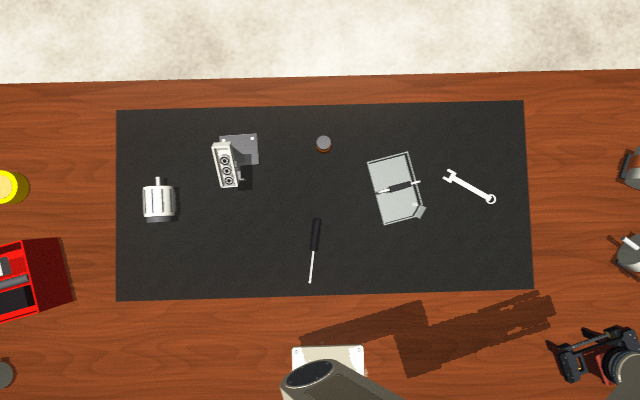

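View pics/m1.png

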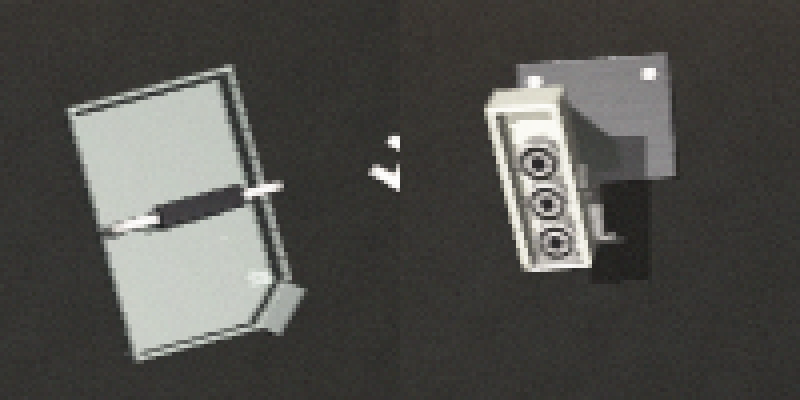

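View pics/m2.png

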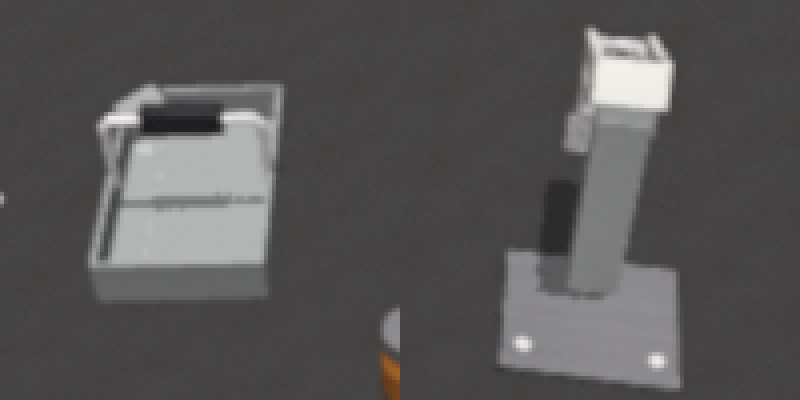

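```bash
cat > h.py <<'E'
import numpy as np,cv2
from scipy.spatial.transform import Rotation as R
from workcell import ctrl,cams
np.set_printoptions(precision=3,suppress=True)
TOP=(np.array([[372.952,0,326.068],[0,372.952,196.48],[0,0,1]]),np.array([502.2079,4.7929,1173.4179]),R.from_rotvec([-2.1680466555167124,2.2282961468364757,-0.06989282594141014]).as_matrix())
SC=(np.array([[405.3913,0,316.3663],[0,405.3913,196.4755],[0,0,1]]),np.array([1432.7179,201.0782,937.3068]),R.from_rotvec([-1.5671106793531606,-1.9359117407495856,0.8713258897199218]).as_matrix())
def w(cam,px,z):
    K,c,M=cam; d=M@np.linalg.inv(K)@[px[0],px[1],1]; return c+d*(z-c[2])/d[2]
def proj(cam,P):
    K,c,M=cam; q=(np.atleast_2d(P)-c)@M@K.T; return q[:,:2]/q[:,2:]
E
python3 - <<'E'
from h import *
from scipy.optimize import least_squares
# tray corners at rim z=40 (outer)
tp=np.array([[367,162.5],[408,151.75],[384,225]]);  tl=np.array([[100,65,40],[100,-65,40],[-100,65,40.]])
gp=np.array([[400.5,186.25]]); gl=np.array([[0,0,107.]])
sp=np.array([[98,265],[267,266],[284,86]])/4+[200,170]; sl=np.array([[100,-65,40],[100,65,40],[-100,65,40]])[[1,0,2]].astype(float)
def T(p,l): 
    c,s=np.cos(p[2]),np.sin(p[2]); return l@np.array([[c,s,0],[-s,c,0],[0,0,1]])+[p[0],p[1],0]
# scene: camera faces robot; left in image = +y? check
print("scene corners",[w(SC,s,40) for s in sp]); print("top",[w(TOP,s,40) for s in tp], w(TOP,gp[0],107))
f=lambda p:np.r_[(proj(TOP,T(p,tl))-tp).ravel(),(proj(TOP,T(p,gl))-gp).ravel()]
r=least_squares(f,[550,-230,0.2]);print("tray",r.x,r.fun)
a=np.radians(35);bl=[]
for k in range(3):
    s=15+30*k; bl.append([-10+s*np.cos(a)-14*np.sin(a),0,138+s*np.sin(a)+14*np.cos(a)])
bl=np.array(bl); bp=np.array([[229,180.75],[226.75,171],[224.5,160.75]])
f=lambda p:(proj(TOP,T(p,bl))-bp).ravel()
r=least_squares(f,[600,250,0.2]);print("chute",r.x,r.fun)
p=r.x
print("lip,paddle proj top",proj(TOP,T(p,np.array([[-10,0,138],[0,0,81.]]))),"scene",proj(SC,T(p,np.array([[-10,0,138],[0,0,81.],[88,18,231],[88,-18,231]]))))
for n,u,c in[("jar",(323,143),65),("motor",(160,200),80),("sd",(315,250),15)]: print(n,w(TOP,u,c))
E
```

```text
scene corners [array([ 696.105, -254.813,   40.   ]), array([ 671.539, -130.592,   40.   ]), array([ 474.745, -178.025,   40.   ])]
top [array([ 664.406, -134.733,   40.   ]), array([ 694.274, -261.777,   40.   ]), array([ 472.227, -179.945,   40.   ])] [ 583.638 -220.481  107.   ]
tray [ 582.982 -220.696    0.227] [ 0.014 -0.437 -0.109 -0.252  0.007  0.438  0.083  0.226]
chute [613.402 258.371   0.051] [-0.022 -0.101  0.024 -0.064 -0.002  0.161]
lip,paddle proj top [[230.892 182.869]
 [235.455 181.247]] scene [[404.518 215.822]
 [401.867 232.431]
 [416.792 217.671]
 [401.834 216.104]]
jar [723.157  -1.562  65.   ]
motor [564.381 479.472  80.   ]
sd [400.604  31.89   15.   ]
```

Emit:
move_arm:
  steps:
    - [[0.98,-0.48,0],0,0]
    - [[0.98,-0.48,0],0,0]
    - [[0.98,-0.48,0],0,0]
    - [[0.98,-0.48,0],0,0]
    - [[0.98,-0.48,0],0,0]
    - [[0.98,-0.48,0],0,0]
    - [[0.98,-0.48,0],0,0]
    - [[0.98,-0.48,0],0,0]
    - [[0.98,-0.48,0],0,0]
    - [[0.98,-0.48,0],0,0]
    - [[0.98,-0.48,0],0,0]
    - [[0.98,-0.48,0],0,0]
    - [[0.98,-0.48,0],0,0]
    - [[0.98,-0.48,0],0,0]
    - [[0.98,-0.48,0],0,0]
    - [[0.98,-0.48,0],0,0]
    - [[0.98,-0.48,0],0,0]
    - [[0.98,-0.48,0],0,0]
    - [[0.98,-0.48,0],0,0]
    - [[0.98,-0.48,0],0,0]

```text
t: 2.77
ee_pos: [581.9, -224.4, 222.7]
orientation: [3.107, 0.463, 0.0]
ft_force: [0.3, 0.6, -0.9]
width: 87.9
grasp_force: 0.0
```

Emit:
move_arm:
  steps:
    - [[0,0,0],-1,0]
    - [[0,0,0],-1,0]
    - [[0,0,0],-1,0]
    - [[0,0,0],-1,0]
    - [[0,0,0],-1,0]
    - [[0,0,0],-1,0]
    - [[0,0,0],-1,0]
    - [[0,0,0],-1,0]
    - [[0,0,0],-1,0]
    - [[0,0,0],-1,0]
    - [[0,0,0],-1,0]
    - [[0,0,0],-1,0]
    - [[0,0,0],-1,0]
    - [[0,0,0],-1,0]
    - [[0,0,0],-1,0]
    - [[0,0,0],-1,0]
    - [[0,0,0],-1,0]
    - [[0,0,0],-0.2,0]

```text
t: 4.27
ee_pos: [580.9, -225.4, 222.7]
orientation: [-1.953, -2.461, 0.0]
ft_force: [-0.7, -0.1, 1.0]
width: 88.1
grasp_force: 0.0
```

```bash
python3 - <<'E'
from h import *
o=ctrl.get_obs();Rm=R.from_rotvec(o['orientation']).as_matrix()
d=cams.get_image("wrist");cv2.imwrite("pics/w1.png",d["image"][:,:,::-1])
print(o['t'],o['qpos'],o['ee_pos'],Rm.tolist(),d["camera_matrix"],np.array(d["mount"]))
for t in["grip","tray"]:print(t,[(b['rect'],b['p']) for b in cams.boxes_of("wrist",t)])
E
```

```text
4.2667 [-0.389  0.42   1.634 -0.     1.087 -0.619] [ 580.939 -225.428  222.668] [[-0.22742541543414677, 0.9737955010510381, -5.047140956914212e-05], [0.9737955020745958, 0.2274254163148882, 1.238085130634389e-05], [2.3534898634560928e-05, -4.633311137002166e-05, -0.9999999986496755]] [[324.838   0.    316.993]
 [  0.    324.838 199.357]
 [  0.      0.      1.   ]] [[  -0.001   -0.965   -0.263   72.014]
 [   1.      -0.001   -0.001   -0.13 ]
 [   0.      -0.263    0.965 -160.967]
 [   0.       0.       0.       1.   ]]
grip [([321.3, 182.4, 195.6, 133.8], 0.62)]
tray [([320.5, 184.7, 199.7, 137.2], 0.88)]
```

View pics/w1.png

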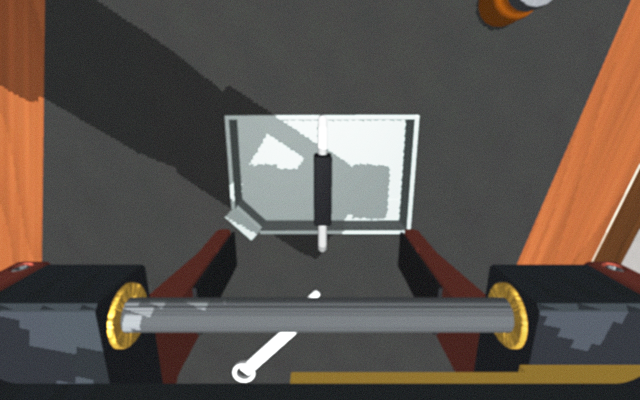

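Emit:
move_arm:
  steps:
    - [[0,1,0],0,0]
    - [[0,1,0],0,0]
    - [[0,1,0],0,0]
    - [[0,1,0],0,0]
    - [[0,1,0],0,0]
    - [[0,1,0],0,0]
    - [[0,1,0],0,0]
    - [[0,1,0],0,0]
    - [[0,1,0],0,0]
    - [[0,1,0],0,0]
    - [[0,1,0],0,0]
    - [[0,1,0],0,0]
    - [[0,1,0],0,0]
    - [[0,1,0],0,0]
    - [[0,1,0],0,0]
    - [[0,1,0],0,0]
    - [[0,1,0],0,0]
    - [[0,1,0],0,0]
    - [[0,1,0],0,0]
    - [[0,1,0],0,0]

```text
t: 6.08
ee_pos: [1026.7, -109.6, 205.9]
orientation: [1.948, 2.442, 0.017]
ft_force: [0.5, -0.7, -0.8]
width: 88.2
grasp_force: 0.0
```

```bash
python3 - <<'E'
from h import *
o=ctrl.get_obs();Rm=R.from_rotvec(o['orientation']).as_matrix();print(o['qpos'],o['ee_pos'],Rm)
K=np.array([[324.838,0,316.993],[0,324.838,199.357],[0,0,1]])
M=np.array([[-.001,-.965,-.263,72.014],[1,-.001,-.001,-.13],[0,-.263,.965,-160.967]])
p=np.array([580.94,-225.43,222.67]);Rt=np.array([[-.2274,.9738,0],[.9738,.2274,0],[0,0,-1]])
def ww(u,z):
    d=Rt@M[:,:3]@np.linalg.inv(K)@[u[0],u[1],1];c=p+Rt@M[:,3];return c+d*(z-c[2])/d[2]
for n,u,z in[("grip",(322.5,188.5),107),("c1",(419,115),40),("c2",(225,116),40),("c3",(411,234),40)]:
    P=ww(u,z);print(n,P,Rt.T@(P-p))
E
```

```text
[-0.118  1.26   0.09   0.     1.772 -0.342] [1026.715 -109.629  205.854] [[-0.222  0.975  0.02 ]
 [ 0.975  0.222 -0.002]
 [-0.007  0.019 -1.   ]]
grip [ 583.767 -218.138  107.   ] [  6.458   4.411 115.67 ]
c1 [ 666.856 -135.758   40.   ] [ 67.786 104.056 182.67 ]
c2 [ 473.553 -181.712   40.   ] [ 66.992 -94.632 182.67 ]
c3 [ 697.942 -262.079   40.   ] [-62.295 105.603 182.67 ]
```

Emit:
move_arm:
  steps:
    - [[0,1,0],0,0]
    - [[0,1,0],0,0]
    - [[0,1,0],0,0]
    - [[0,1,0],0,0]
    - [[0,1,0],0,0]
    - [[0,1,0],0,0]

```text
t: 6.58
ee_pos: [1064.1, -66.9, 204.7]
orientation: [1.89, 2.374, 0.106]
ft_force: [-0.6, -0.0, -0.3]
width: 87.8
grasp_force: 0.0
```

```bash
python3 - <<'E'
from h import *
o=ctrl.get_obs();Rm=R.from_rotvec(o['orientation']).as_matrix();print(o['qpos'],o['ee_pos'],Rm)
E
```

```text
[-0.073  1.265  0.087 -0.002  1.663 -0.3  ] [1064.075  -66.92   204.715] [[-0.222  0.967  0.126]
 [ 0.974  0.225 -0.011]
 [-0.039  0.12  -0.992]]
```

Emit:
move_arm:
  steps:
    - [[0.17,-1,-0.2],0,0]
    - [[0.17,-1,-0.2],0,0]
    - [[0.17,-1,-0.2],0,0]
    - [[0.17,-1,-0.2],0,0]
    - [[0.17,-1,-0.2],0,0]
    - [[0.17,-1,-0.2],0,0]
    - [[0.17,-1,-0.2],0,0]
    - [[0.17,-1,-0.2],0,0]
    - [[0.17,-1,-0.2],0,0]
    - [[0.17,-1,-0.2],0,0]
    - [[0.17,-1,-0.2],0,0]
    - [[0.17,-1,-0.2],0,0]
    - [[0.17,-1,-0.2],0,0]
    - [[0.17,-1,-0.2],0,0]
    - [[0.17,-1,-0.2],0,0]
    - [[0.17,-1,-0.2],0,0]
    - [[0.17,-1,-0.2],0,0]
    - [[0.17,-1,-0.2],0,0]
    - [[0.17,-1,-0.2],0,0]
    - [[0.17,-1,-0.2],0,0]

```text
t: 8.25
ee_pos: [559.0, -95.7, 241.2]
orientation: [1.89, 2.374, 0.105]
ft_force: [-0.5, 0.5, -0.3]
width: 88.2
grasp_force: 0.0
```

Emit:
move_arm:
  steps:
    - [[0.17,-1,-0.2],0,0]
    - [[0.17,-1,-0.2],0,0]
    - [[0.17,-1,-0.2],0,0]
    - [[0.17,-1,-0.2],0,0]
    - [[0.17,-1,-0.2],0,0]

```text
t: 8.67
ee_pos: [430.4, -102.9, 250.5]
orientation: [1.89, 2.374, 0.104]
ft_force: [-0.2, 0.2, 0.3]
width: 87.8
grasp_force: 0.0
```

```bash
python3 - <<'E'
from h import *
o=ctrl.get_obs();Rm=R.from_rotvec(o['orientation']).as_matrix();print(o['qpos'],o['ee_pos'],Rm)
E
```

```text
[-0.278  0.052  2.063  0.029  0.904 -0.521] [ 430.363 -102.917  250.489] [[-0.222  0.967  0.125]
 [ 0.974  0.225 -0.012]
 [-0.039  0.119 -0.992]]
```

Emit:
move_arm:
  steps:
    - [[0.22,-0.97,-0.12],0,0]
    - [[0.22,-0.97,-0.12],0,0]
    - [[0.22,-0.97,-0.12],0,0]
    - [[0.22,-0.97,-0.12],0,0]
    - [[0.22,-0.97,-0.12],0,0]
    - [[0.22,-0.97,-0.12],0,0]

```text
t: 9.17
ee_pos: [280.2, -103.2, 249.8]
orientation: [1.89, 2.375, 0.104]
ft_force: [-0.6, 0.2, 0.5]
width: 88.1
grasp_force: 0.0
```

```bash
python3 - <<'E'
from h import *
o=ctrl.get_obs();Rm=R.from_rotvec(o['orientation']).as_matrix();print(o['qpos'],o['ee_pos'],Rm)
from scipy.optimize import least_squares
D=[([-1.294,.4231,1.6299,1.0886],[182.19,-597.85,222.67]),([-.389,.42,1.634,1.087],[580.94,-225.43,222.67]),([-.118,1.26,.09,1.772],[1026.7,-109.6,205.85]),([-.073,1.265,.087,1.663],[1064.08,-66.92,204.7]),([-.278,.052,2.063,.904],[430.36,-102.9,250.5]),(o['qpos'][[0,1,2,4]],o['ee_pos'])]
def f(p):
    e=[]
    for q,x in D:
        a=np.cumsum(q[1:]);e+=[p[0]+p[2:5]@np.sin(a)-np.hypot(x[0],x[1]),p[1]+p[2:5]@np.cos(a)-x[2]]
    return np.array(e)
r=least_squares(f,[0,300,400,400,250]);print(r.x,r.fun)
E
```

```text
[-0.436 -0.222  2.304  0.052  0.942 -0.691] [ 280.156 -103.182  249.805] [[-0.222  0.967  0.125]
 [ 0.974  0.225 -0.012]
 [-0.04   0.119 -0.992]]
[-88.297 364.26  617.324 524.943 462.14 ] [  5.259  -1.094   5.395  -0.776 -11.828   0.113   4.982   0.907   6.922
  -0.204 -10.73    1.055]
```

Emit:
move_arm:
  steps:
    - [[0.18,-0.76,0.61],0,0]
    - [[0.18,-0.76,0.61],0,0]
    - [[0.18,-0.76,0.61],0,0]
    - [[0.18,-0.76,0.61],0,0]

```text
t: 9.5
ee_pos: [210.7, -103.8, 179.4]
orientation: [1.889, 2.373, 0.103]
ft_force: [1.0, -0.4, 0.2]
width: 87.8
grasp_force: 0.0
```

```bash
cat > s.py <<'E'
from h import *
o=ctrl.get_obs();Rm=R.from_rotvec(o['orientation']).as_matrix();print(o['t'],o['qpos'],o['ee_pos'],o['ft_force'],o['width']);print(Rm)
E
python3 s.py
```

```text
9.5 [-0.586 -0.209  2.496  0.086  0.744 -0.872] [ 210.744 -103.781  179.354] [ 1.038 -0.393  0.207] 87.81680894814345
[[-0.222  0.967  0.126]
 [ 0.974  0.225 -0.013]
 [-0.041  0.12  -0.992]]
```

Emit:
move_arm:
  steps:
    - [[0.21,-0.92,0.28],0,0]
    - [[0.21,-0.92,0.28],0,0]
    - [[0.21,-0.92,0.28],0,0]
    - [[0.21,-0.92,0.28],0,0]

```text
t: 9.83
ee_pos: [135.1, -120.2, 162.1]
orientation: [1.899, 2.391, 0.105]
ft_force: [0.2, -0.7, -0.1]
width: 88.1
grasp_force: 0.0
```

```bash
python3 s.py
```

```text
9.8333 [-0.948 -0.264  2.581  0.129  0.764 -1.267] [ 135.128 -120.236  162.127] [ 0.241 -0.714 -0.059] 88.0854243897577
[[-0.225  0.968  0.11 ]
 [ 0.974  0.226 -0.   ]
 [-0.025  0.107 -0.994]]
```

```bash
cat > fk.py <<'E'
from h import *
from scipy.optimize import least_squares
D=[([-1.294,.4231,1.6299,0,1.0886,-.019],[182.19,-597.85,222.67],[0,0,-1]),([-.389,.42,1.634,0,1.087,-.619],[580.94,-225.43,222.67],[0,0,-1]),([-.118,1.26,.09,0,1.772,0],[1026.7,-109.6,205.85],[.02,-.002,-1]),([-.073,1.265,.087,0,1.663,0],[1064.08,-66.92,204.7],[.126,-.011,-.992]),([-.278,.052,2.063,.029,.904,0],[430.36,-102.9,250.5],[.125,-.012,-.992]),
([-.436,-.222,2.304,.052,.942,0],[280.16,-103.18,249.8],[.125,-.012,-.992]),([-.586,-.209,2.496,.086,.744,0],[210.74,-103.78,179.35],[.126,-.013,-.992]),([-.948,-.264,2.581,.129,.764,0],[135.13,-120.24,162.13],[.11,0,-.994])]
def res(p):
    a0,h,L2,L3,Lt,off,lat=p;e=[]
    for q,x,z in D:
        wr=np.array(x)-Lt*np.array(z); s,c=np.sin(q[0]),np.cos(q[0])
        r=wr[0]*c+wr[1]*s; l=-wr[0]*s+wr[1]*c; a,b=q[1],q[1]+q[2]+off
        e+=[a0+L2*np.sin(a)+L3*np.sin(b)-r,h+L2*np.cos(a)+L3*np.cos(b)-wr[2],lat-l]
    return np.array(e)
if __name__=="__main__":
    r=least_squares(res,[50,350,450,400,200,0,10]);print(r.x,np.abs(r.fun).max());print(r.fun.reshape(-1,3))
E
python3 fk.py
```

```text
[ -0.24  312.398 563.035 491.28  309.505   0.158  11.84 ] 0.42130092649335715
[[-0.001  0.073 -0.038]
 [-0.04   0.394  0.098]
 [-0.106 -0.024 -0.078]
 [ 0.068 -0.061  0.421]
 [ 0.171 -0.238 -0.27 ]
 [ 0.17  -0.049  0.023]
 [-0.171 -0.079 -0.027]
 [-0.09  -0.016 -0.129]]
```

Emit:
move_arm:
  steps:
    - [[0.7,1,0.1],0,0]
    - [[0.7,1,0.1],0,0]
    - [[0.7,1,0.1],0,0]
    - [[0.7,1,0.1],0,0]
    - [[0.7,1,0.1],0,0]
    - [[0,0,0],1,0]
    - [[0,0,0],1,0]
    - [[0,0,0],1,0]
    - [[0,0,0],1,0]
    - [[0,0,0],1,0]
    - [[0,0,0],1,0]
    - [[0,0,0],1,0]
    - [[0,0,0],1,0]
    - [[0,0,0],1,0]
    - [[0,0,0],1,0]
    - [[0,0,0],1,0]
    - [[0,0,0],1,0]
    - [[0,0,0],1,0]
    - [[0,0,0],1,0]
    - [[0,0,0],1,0]

```text
t: 11.5
ee_pos: [217.5, -33.7, 161.7]
orientation: [3.021, 0.746, 0.166]
ft_force: [0.5, 0.4, -0.6]
width: 88.1
grasp_force: 0.0
```

```bash
python3 s.py
```

```text
11.5 [-0.247 -0.185  2.537  0.044  0.684  0.807] [217.504 -33.693 161.693] [ 0.471  0.424 -0.556] 88.07755899521678
[[ 0.88   0.463  0.109]
 [ 0.465 -0.885  0.001]
 [ 0.097  0.05  -0.994]]
```

Emit:
move_arm:
  steps:
    - [[-0.5,-0.83,0.3],0,0]
    - [[-0.5,-0.83,0.3],0,0]
    - [[-0.88,-0.46,0],0,0]
    - [[-0.88,-0.46,0],0,0]
    - [[-0.88,-0.46,0],0,0]

```text
t: 11.92
ee_pos: [146.9, -12.6, 186.9]
orientation: [3.034, 0.759, 0.106]
ft_force: [-0.2, -0.1, 0.6]
width: 87.7
grasp_force: 0.0
```

```bash
python3 s.py
```

```text
11.9167 [-0.206 -0.445  2.58   0.023  0.94   0.861] [146.912 -12.649 186.869] [-0.219 -0.089  0.62 ] 87.70262610246375
[[ 0.88   0.47   0.068]
 [ 0.471 -0.882  0.005]
 [ 0.063  0.028 -0.998]]
```

Emit:
move_arm:
  steps:
    - [[-0.76,-0.38,1],0,0]
    - [[-0.76,-0.38,1],0,0]
    - [[-0.76,-0.38,1],0,0]

```text
t: 12.17
ee_pos: [140.1, -23.1, 180.3]
orientation: [-3.044, -0.759, -0.044]
ft_force: [0.2, -0.6, -0.3]
width: 87.8
grasp_force: 0.0
```

```bash
python3 s.py
```

```text
12.1667 [-0.285 -0.399  2.58   0.022  0.938  0.784] [140.104 -23.102 180.268] [ 0.173 -0.645 -0.254] 87.79233623311438
[[ 0.883  0.47   0.026]
 [ 0.469 -0.883  0.01 ]
 [ 0.028  0.003 -1.   ]]
```

Emit:
move_arm:
  steps:
    - [[-0.7,-0.38,1],0,0]
    - [[-0.7,-0.38,1],0,0]

```text
t: 12.33
ee_pos: [135.6, -30.7, 174.6]
orientation: [-3.031, -0.756, 0.001]
ft_force: [-1.3, -0.1, 0.2]
width: 87.9
grasp_force: 0.0
```

```bash
python3 s.py
```

```text
12.3333 [-0.341 -0.358  2.58   0.018  0.93   0.73 ] [135.57  -30.683 174.552] [-1.35  -0.08   0.197] 87.89949421257698
[[ 0.883  0.469 -0.005]
 [ 0.469 -0.883  0.017]
 [ 0.004 -0.018 -1.   ]]
```

Emit:
move_arm:
  steps:
    - [[0.615,0.752,0],0,0]
    - [[0.615,0.752,0],0,0]
    - [[0.615,0.752,0],0,0]
    - [[0.615,0.752,0],0,0]
    - [[0.615,0.752,0],0,0]
    - [[0.615,0.752,0],0,0]
    - [[0.615,0.752,0],0,0]
    - [[0.615,0.752,0],0,0]
    - [[0.615,0.752,0],0,0]
    - [[0.615,0.752,0],0,0]
    - [[0.615,0.752,0],0,0]
    - [[0.615,0.752,0],0,0]
    - [[0.615,0.752,0],0,0]
    - [[0.615,0.752,0],0,0]
    - [[0.615,0.752,0],0,0]
    - [[0.615,0.752,0],0,0]
    - [[0.615,0.752,0],0,0]
    - [[0.615,0.752,0],0,0]
    - [[0.615,0.752,0],0,0]
    - [[0.615,0.752,0],0,0]

```text
t: 14.0
ee_pos: [584.4, -218.5, 166.3]
orientation: [-3.03, -0.755, 0.002]
ft_force: [0.1, -0.8, 0.2]
width: 87.6
grasp_force: 0.0
```

Emit:
move_arm:
  steps:
    - [[0,0,0],-1,0]
    - [[0,0,0],-1,0]
    - [[0,0,0],-1,0]
    - [[0,0,0],-1,0]
    - [[0,0,0],-1,0]
    - [[0,0,0],-1,0]
    - [[0,0,0],-1,0]
    - [[0,0,0],-1,0]
    - [[0,0,0],-1,0]
    - [[0,0,0],-1,0]
    - [[0,0,0],-1,0]
    - [[0,0,0],-1,0]
    - [[0,0,0],-1,0]
    - [[0,0,0],-1,0]
    - [[0,0,0],-1,0]

```text
t: 15.25
ee_pos: [583.4, -218.1, 166.4]
orientation: [-1.941, -2.45, -0.016]
ft_force: [0.4, -0.8, 0.5]
width: 87.9
grasp_force: 0.0
```

```bash
python3 s.py; python3 - <<'E'
from h import *
o=ctrl.get_obs();Rm=R.from_rotvec(o['orientation']).as_matrix()
print(Rm.T@(np.array([583.5,-219,76])-o['ee_pos']))
E
```

```text
15.25 [-0.384  0.491  1.667  0.017  0.996 -0.624] [ 583.36  -218.066  166.43 ] [ 0.388 -0.827  0.511] 87.91348272659263
[[-0.229  0.973 -0.006]
 [ 0.973  0.229  0.018]
 [ 0.019 -0.002 -1.   ]]
[-2.626  0.066 90.397]
```

Emit:
move_arm:
  steps:
    - [[-0.02,0,0.72],0,0]
    - [[-0.02,0,0.72],0,0]
    - [[-0.02,0,0.72],0,0]
    - [[-0.02,0,0.72],0,0]
    - [[-0.02,0,0.72],0,0]
    - [[0,0,0],0,1]
    - [[0,0,0],0,1]
    - [[0,0,0],0,1]
    - [[0,0,0],0,1]
    - [[0,0,0],0,1]
    - [[0,0,0],0,1]
    - [[0,0,0],0,1]
    - [[0,0,0],0,1]
    - [[0,0,0],0,1]
    - [[0,0,0],0,1]

```text
t: 16.5
ee_pos: [582.8, -218.3, 79.0]
orientation: [-1.945, -2.447, -0.016]
ft_force: [0.1, -0.9, -0.1]
width: 24.7
grasp_force: 0.0
```

Emit:
move_arm:
  steps:
    - [[0,0,0],0,1]
    - [[0,0,-0.5],0,1]
    - [[0,0,-0.5],0,1]
    - [[0,0,-0.5],0,1]
    - [[0,0,-0.5],0,1]

```text
t: 16.92
ee_pos: [583.2, -219.3, 130.4]
orientation: [-1.946, -2.447, -0.016]
ft_force: [-0.5, -0.0, -3.4]
width: 15.7
grasp_force: 30.0
```

```bash
python3 s.py
```

```text
16.9167 [-0.386  0.537  1.686  0.018  0.93  -0.624] [ 583.212 -219.274  130.442] [-0.483 -0.006 -3.435] 15.693631707453466
[[-0.225  0.974 -0.005]
 [ 0.974  0.225  0.018]
 [ 0.018 -0.001 -1.   ]]
```

Emit:
move_arm:
  steps:
    - [[0,-0.5,-0.9],0,1]
    - [[0,-0.5,-0.9],0,1]
    - [[0.5,-0.5,-0.9],0,1]
    - [[0.98,0,0],0,1]
    - [[0.98,0,0],0,1]
    - [[0.98,0,0],0,1]
    - [[0.98,0,0],0,1]
    - [[0.98,0,0],0,1]
    - [[0.98,0,0],0,1]
    - [[0.98,0,0],0,1]
    - [[0.98,0,0],0,1]
    - [[0.98,0,0],0,1]
    - [[0.98,0,0],0,1]
    - [[0.98,0,0],0,1]
    - [[0.98,0,0],0,1]
    - [[0.98,0,0],0,1]
    - [[0.98,0,0],0,1]
    - [[0.98,0,0],0,1]
    - [[0.98,0,0],0,1]
    - [[0.98,0,0],0,1]

```text
t: 18.58
ee_pos: [450.0, 190.3, 205.8]
orientation: [-1.946, -2.447, -0.018]
ft_force: [0.6, 0.6, -3.2]
width: 15.6
grasp_force: 30.0
```

Emit:
move_arm:
  steps:
    - [[0.9,0,0],0,1]
    - [[0.9,-0.1,0],0,1]
    - [[0.6,-0.2,0],0,1]
    - [[0,0,0],1,1]
    - [[0,0,0],1,1]

```text
t: 19.0
ee_pos: [429.0, 246.8, 206.8]
orientation: [-2.153, -2.265, -0.016]
ft_force: [0.3, -0.5, -3.4]
width: 15.6
grasp_force: 30.0
```

```bash
python3 s.py; python3 - <<'E'
from h import *
d=cams.get_image("wrist");a=d["image"][:,:,::-1].copy();cv2.imwrite("pics/w2r.png",a)
d=cams.get_image("top");b=d["image"][:,:,::-1].copy();cv2.imwrite("pics/t2.png",b)
for c in("top","wrist"):
  for t in("bearing0","lip"):print(c,t,[(np.round(x['rect'],1),round(x['p'],2)) for x in cams.boxes_of(c,t)])
t=cv2.resize(b[110:250,180:340],(640,560),interpolation=3)
cv2.imwrite("pics/m3.png",t)
E
```

```text
19.0 [0.486 0.252 1.929 0.023 0.956 0.422] [429.034 246.836 206.836] [ 0.312 -0.477 -3.352] 15.551993692225631
[[-0.051  0.999 -0.005]
 [ 0.999  0.051  0.019]
 [ 0.019 -0.004 -1.   ]]
top bearing0 [(array([229.8, 169.2,  11.9,  11.5]), 0.51), (array([226.1, 160.8,   9.5,   8.8]), 0.4), (array([229.8, 180.6,  14.3,   8.1]), 0.39)]
top lip [(array([235.2, 161.1,  47.9,  51.3]), 0.83), (array([226.2, 160.8,   9.6,  10.4]), 0.63)]
wrist bearing0 [(array([623.9, 227.2,  31.5,  49.7]), 0.69), (array([581.2, 217.2,  57.8,  45.7]), 0.68)]
wrist lip [(array([571.9, 195.8, 130.8, 150.2]), 0.91)]
```

View pics/w2r.png

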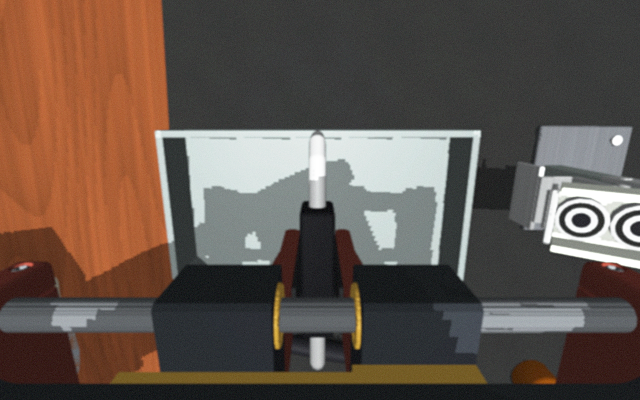

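View pics/m3.png

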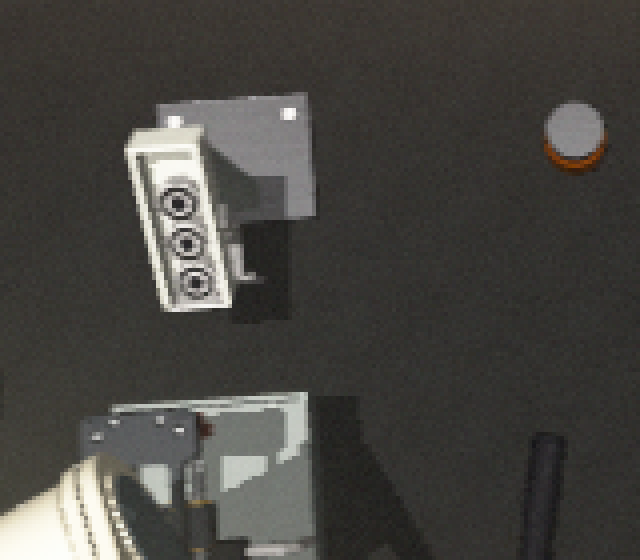

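```bash
python3 - <<'E'
from h import *
o=ctrl.get_obs();Rt=R.from_rotvec(o['orientation']).as_matrix();p=o['ee_pos']
K=np.array([[324.838,0,316.993],[0,324.838,199.357],[0,0,1]])
M=np.array([[-.001,-.965,-.263,72.014],[1,-.001,-.001,-.13],[0,-.263,.965,-160.967]])
def ww(u,z):
    d=Rt@M[:,:3]@np.linalg.inv(K)@[u[0],u[1],1];c=p+Rt@M[:,3];return c+d*(z-c[2])/d[2]
yaw=lambda a,b:np.degrees(np.arctan2(*(b-a)[1::-1]))
a,b=ww((543,125),8),ww((632,126),8);print("base top edge",a,b,yaw(a,b))
a,b=[w(TOP,u,8) for u in((219.25,135.75),(256.75,133.5))];print("base far edge(y)",yaw(b,a)-90)
c=w(TOP,(259.25,163.25),8);print("base side",yaw(c,b),c,b)
c=p+Rt@M[:,3]
T=lambda x,y,z,q=(613.4,258.4,.051):np.array([q[0]+x*np.cos(q[2])-y*np.sin(q[2]),q[1]+x*np.sin(q[2])+y*np.cos(q[2]),z])
def pr(P): 
    q=K@np.linalg.inv(M[:,:3])@(Rt.T@(P-p)-M[:,3]);return np.round(q[:2]/q[2],1)
for n,P in dict(pad_tl=(0,28,98),pad_tr=(0,-28,98),pad_bl=(0,28,64),pad_br=(0,-28,64),lipL=(-10,18.5,138),lipR=(-10,-18.5,138)).items(): print(n,pr(T(*P)),"yaw-.03/+.12:",pr(T(*P,(613.4,258.4,.15))))
for u in((227.3+1.7,180.2),(226.7,171)): pass
for k,u in enumerate([(197,284),(187,244),(180,205)]):
    u=(u[0]/4+180,u[1]/4+110); z=138+(15+30*k)*.5736+14*.819; print(k,w(TOP,u,z),"proj wrist",pr(w(TOP,u,z)))
E
```

```text
base top edge [668.278 319.44    8.   ] [763.984 323.514   8.   ] 2.4372978684717532
base far edge(y) 2.0041831777335375
base side 3.736296260254873 [675.553 199.959   8.   ] [770.166 206.137   8.   ]
pad_tl [539.3 164.5] yaw-.03/+.12: [536.  164.6]
pad_tr [528.5 228.2] yaw-.03/+.12: [531.7 228. ]
pad_bl [515.4 159.3] yaw-.03/+.12: [512.4 159.5]
pad_br [506.7 216.7] yaw-.03/+.12: [509.5 216.5]
lipL [559.7 185.4] yaw-.03/+.12: [557.  186.8]
lipR [550.6 233.8] yaw-.03/+.12: [552.9 234.9]
0 [606.687 257.35  158.07 ] proj wrist [580.7 219.3]
1 [632.039 259.399 175.278] proj wrist [643.4 226.7]
2 [655.814 259.279 192.486] proj wrist [713.6 238.9]
```

Emit:
move_arm:
  steps:
    - [[0.02,0,0.76],0,1]
    - [[0.02,0,0.76],0,1]
    - [[0.02,0,0.76],0,1]
    - [[0.02,0,0.76],0,1]
    - [[0,0.8,0],0,1]
    - [[0,0.8,0],0,1]
    - [[0,0.8,0],0,1]
    - [[0,0.6,0],0,1]
    - [[0,0,0],0,1]

```text
t: 20.05
ee_pos: [507.2, 253.4, 129.6]
orientation: [-2.152, -2.268, -0.019]
ft_force: [-0.1, -0.7, -3.0]
width: 16.1
grasp_force: 30.0
```

```bash
python3 s.py; python3 - <<'E'
from h import *
d=cams.get_image("scene");b=d["image"][:,:,::-1]
d=cams.get_image("wrist");a=d["image"][:,:,::-1]
cv2.imwrite("pics/m4.png",np.hstack([cv2.resize(b[160:300,330:470],(400,400),interpolation=3),cv2.resize(a[80:280,380:580],(400,400),interpolation=3)]))
E
```

```text
20.05 [0.432 0.462 1.827 0.025 0.848 0.363] [507.21  253.428 129.617] [-0.119 -0.673 -3.041] 16.076674975389945
[[-0.053  0.999 -0.003]
 [ 0.998  0.053  0.019]
 [ 0.019 -0.002 -1.   ]]
```

View pics/m4.png

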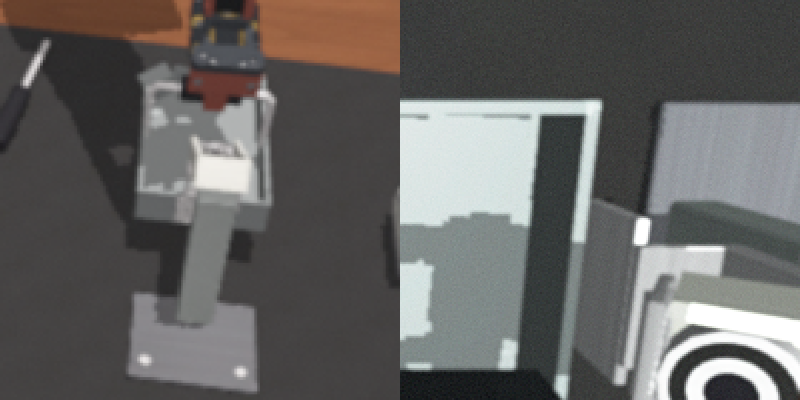

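Emit:
move_arm:
  steps:
    - [[0,0.2,0],0,1]
    - [[0,0.2,0],0,1]
    - [[0,0.2,0],0,1]
    - [[0,0.2,0],0,1]
    - [[0,0.2,0],0,1]
    - [[0,0.2,0],0,1]
    - [[0,0.17,0],0,1]
    - [[0,0,0],0,1]
    - [[0,0,0],0,1]
    - [[0,0,0],0,1]
    - [[0,0,0],0,1]
    - [[0,0,0],0,1]
    - [[0,0,0],0,1]
    - [[0,0,0],0,1]
    - [[0,0,0],0,1]

```text
t: 21.4
ee_pos: [537.8, 255.0, 129.0]
orientation: [-2.15, -2.267, -0.014]
ft_force: [-2.6, -0.4, -4.3]
width: 15.5
grasp_force: 30.0
```

```bash
python3 s.py; python3 - <<'E'
from h import *
d=cams.get_image("top");b=d["image"][:,:,::-1]
for c in("top","wrist"):
  d=cams.get_image(c)
  if c=="wrist":a=d["image"][:,:,::-1]
  print(c,[(np.round(x['rect'],1),round(x['p'],2)) for x in cams.boxes_of(c,"bearing0")])
cv2.imwrite("pics/m5.png",np.hstack([cv2.resize(b[120:220,190:290],(400,400),interpolation=3),cv2.resize(a[40:340,240:540],(400,400),interpolation=3)]))
E
```

```text
21.4 [0.413 0.499 1.761 0.024 0.88  0.344] [537.842 254.974 129.016] [-2.555 -0.443 -4.286] 15.477235533637193
[[-0.053  0.999 -0.006]
 [ 0.998  0.053  0.018]
 [ 0.018 -0.005 -1.   ]]
top []
wrist [(array([345.3, 215.6,  33.4,  39.1]), 0.92), (array([279.3, 216.6,  26.6,  42.7]), 0.89), (array([297.9, 216.9,  14.2,  28.1]), 0.67)]
```

View pics/m5.png

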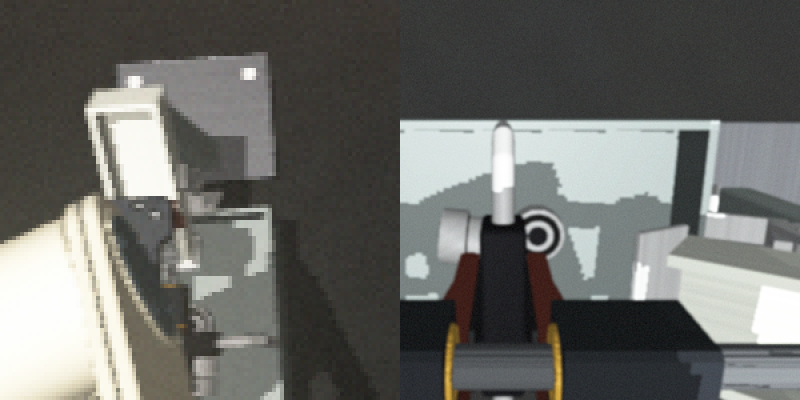

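Emit:
move_arm:
  steps:
    - [[0,-0.2,0],0,1]
    - [[0,-0.4,0],0,1]
    - [[0,-0.6,0],0,1]
    - [[0,-0.8,0],0,1]
    - [[0,-0.8,0],0,1]
    - [[0,-0.7,-0.1],0,1]
    - [[0,-0.5,-0.3],0,1]
    - [[0,-0.3,-0.6],0,1]
    - [[0,-0.1,-0.8],0,1]
    - [[-0.1,0,-0.9],0,1]
    - [[-0.3,0,-0.9],0,1]
    - [[-0.5,0,-0.9],0,1]
    - [[-0.6,0,-0.9],0,1]
    - [[-0.7,0,-0.9],0,1]
    - [[-0.8,0,-0.7],0,1]
    - [[-0.8,0,-0.5],0,1]
    - [[-0.8,0,-0.3],0,1]
    - [[-0.8,0,-0.1],0,1]
    - [[-0.8,0,0],0,1]
    - [[-0.8,0,0],0,1]

```text
t: 23.32
ee_pos: [438.1, 70.0, 324.3]
orientation: [-2.151, -2.269, -0.016]
ft_force: [1.2, 0.0, -5.1]
width: 16.1
grasp_force: 30.0
```

Emit:
move_arm:
  steps:
    - [[-0.8,0.2,0],0,1]
    - [[-0.7,0.4,0],0,1]
    - [[-0.5,0.5,0],0,1]
    - [[-0.3,0.6,0],0,1]
    - [[-0.1,0.4,0],0,1]
    - [[0,0.2,0],0,1]
    - [[0,0,0],0.5,1]
    - [[0,0,0],1,1]
    - [[0,0,0],1,1]
    - [[0,0,0],1,1]
    - [[0,0,0],1,1]
    - [[0,0,0],1,1]
    - [[0,0,0],1,1]
    - [[0,0,0],1,1]
    - [[0,0,0],1,1]
    - [[0,0,0],1,1]
    - [[0,0,0],0.5,1]

```text
t: 24.73
ee_pos: [498.5, 14.9, 322.4]
orientation: [-2.907, -1.14, -0.001]
ft_force: [0.1, 0.0, -3.6]
width: 16.2
grasp_force: 30.0
```

```bash
python3 s.py
```

```text
24.7333 [-0.005  0.127  1.794  0.019  1.227  0.812] [498.488  14.924 322.412] [ 0.099  0.005 -3.584] 16.155719873676478
[[ 0.733  0.68  -0.006]
 [ 0.68  -0.733  0.018]
 [ 0.008 -0.017 -1.   ]]
```

Emit:
move_arm:
  steps:
    - [[0.15,0.14,0],0,1]
    - [[0.3,0.28,0],0,1]
    - [[0.5,0.46,0],0,1]
    - [[0.7,0.65,0],0,1]
    - [[0.9,0.83,0],0,1]
    - [[0.9,0.83,0],0,1]
    - [[0.9,0.83,0],0,1]
    - [[0.9,0.83,0],0,1]
    - [[0.9,0.83,0],0,1]
    - [[0.9,0.83,0],0,1]
    - [[0.9,0.83,0],0,1]
    - [[0.9,0.83,0],0,1]
    - [[0.9,0.83,0],0,1]
    - [[0.9,0.83,0],0,1]
    - [[0.9,0.83,0],0,1]
    - [[0.7,0.65,0],0,1]
    - [[0.5,0.46,0],0,1]
    - [[0.4,0.37,0],0,1]
    - [[0.4,0.37,0],0,1]
    - [[0.4,0.37,0],0,1]

```text
t: 26.4
ee_pos: [974.6, 17.3, 317.8]
orientation: [-2.904, -1.148, -0.0]
ft_force: [0.8, -0.3, -3.7]
width: 15.9
grasp_force: 30.0
```

Emit:
move_arm:
  steps:
    - [[0.6,0.56,0],0,1]
    - [[0.73,0.68,0],0,1]
    - [[0.73,0.68,0],0,1]
    - [[0.73,0.68,0],0,1]
    - [[0.73,0.68,0],0,1]
    - [[0.73,0.68,0],0,1]
    - [[0.73,0.68,0],0,1]
    - [[0.73,0.68,0],0,1]

```text
t: 27.07
ee_pos: [1039.1, 15.4, 290.5]
orientation: [2.9, 1.142, 0.164]
ft_force: [0.7, -0.1, -4.9]
width: 15.5
grasp_force: 30.0
```

```bash
python3 s.py
```

```text
27.0667 [-0.003  1.18   0.086  0.02   1.77   0.823] [1039.092   15.393  290.515] [ 0.694 -0.069 -4.94 ] 15.52215439582974
[[ 0.727  0.679  0.105]
 [ 0.681 -0.732  0.019]
 [ 0.09   0.057 -0.994]]
```

Emit:
move_arm:
  steps:
    - [[0.98,0.9,-0.25],0,1]
    - [[0.98,0.9,-0.23],0,1]
    - [[0.98,0.9,-0.2],0,1]
    - [[0.98,0.9,-0.18],0,1]
    - [[0.98,0.9,-0.15],0,1]
    - [[0.98,0.9,-0.12],0,1]
    - [[0.98,0.9,-0.1],0,1]
    - [[0.98,0.9,-0.08],0,1]
    - [[0.98,0.9,-0.05],0,1]
    - [[0.98,0.9,-0.02],0,1]

```text
t: 27.9
ee_pos: [1101.6, 14.0, 313.6]
orientation: [2.801, 1.099, 0.466]
ft_force: [0.3, 0.4, -4.2]
width: 15.5
grasp_force: 30.0
```

```bash
python3 s.py
```

```text
27.9 [-0.005  1.171  0.087  0.023  1.563  0.822] [1101.627   13.96   313.554] [ 0.32   0.401 -4.175] 15.45027404934401
[[ 0.693  0.648  0.316]
 [ 0.677 -0.735  0.022]
 [ 0.246  0.199 -0.949]]
```

Emit:
move_arm:
  steps:
    - [[0.98,0.92,0.24],0,1]
    - [[0.98,0.92,0.26],0,1]
    - [[0.98,0.92,0.29],0,1]
    - [[0.98,0.92,0.32],0,1]
    - [[0.98,0.92,0.35],0,1]
    - [[0.98,0.92,0.38],0,1]
    - [[0.98,0.92,0.41],0,1]
    - [[0.98,0.92,0.44],0,1]
    - [[0.98,0.92,0.47],0,1]
    - [[0.98,0.92,0.5],0,1]

```text
t: 28.73
ee_pos: [1176.8, 10.7, 295.6]
orientation: [2.671, 1.045, 0.758]
ft_force: [-0.0, -0.4, -4.3]
width: 15.6
grasp_force: 30.0
```

```bash
python3 s.py
```

```text
28.7333 [-0.008  1.217  0.087  0.027  1.293  0.817] [1176.758   10.695  295.586] [-0.01  -0.375 -4.284] 15.554594609132259
[[ 0.624  0.585  0.518]
 [ 0.674 -0.739  0.022]
 [ 0.395  0.335 -0.855]]
```

Emit:
move_arm:
  steps:
    - [[0.98,0.91,0.35],0,1]
    - [[0.98,0.91,0.38],0,1]
    - [[0.98,0.91,0.41],0,1]
    - [[0.98,0.91,0.44],0,1]
    - [[0.98,0.91,0.47],0,1]
    - [[0.7,0.65,0.4],0,1]
    - [[0.35,0.32,0.2],0,1]
    - [[0,0,0],0,1]
    - [[0,0,0],0,1]
    - [[0,0,0],0,1]
    - [[0,0,0],0,1]
    - [[0,0,0],0,1]
    - [[0,0,0],0,1]

```text
t: 29.82
ee_pos: [1211.1, 9.6, 315.5]
orientation: [2.583, 1.008, 0.92]
ft_force: [0.2, -0.5, -4.0]
width: 16.0
grasp_force: 30.0
```

```bash
python3 s.py; python3 - <<'E'
from h import *
I=[]
for c in("top","scene","wrist"):
  I.append(cams.get_image(c)["image"][:,:,::-1])
  print(c,[(np.round(x['rect'],1),round(x['p'],2)) for x in cams.boxes_of(c,"bearing0")],[np.round(x['rect'],1) for x in cams.boxes_of(c,"tray")[:2]])
s=[cv2.resize(i,(400,250)) for i in I[:2]]
cv2.imwrite("pics/m6.png",np.hstack([np.vstack(s),cv2.resize(I[2][100:400,170:410],(400,500))]))
for n,i in zip("tsw",I):cv2.imwrite(f"pics/f_{n}.png",i)
E
```

```text
29.8167 [-0.009  1.22   0.087  0.029  1.158  0.816] [1211.056    9.637  315.531] [ 0.154 -0.462 -3.998] 15.956482823453973
[[ 0.569  0.534  0.626]
 [ 0.672 -0.741  0.021]
 [ 0.475  0.408 -0.78 ]]
top [] []
scene [] [array([229.4, 379.2, 112. ,  37.4]), array([249.8, 395.5,   7.8,   7.3])]
wrist [(array([244.2, 260.1,  25.9,  12.9]), 0.71), (array([215.9, 260.1,  26. ,   7.9]), 0.45), (array([269.4, 260.2,  10.4,  11.5]), 0.39)] [array([316.4, 250.5, 321.7, 238.6])]
```

View pics/m6.png

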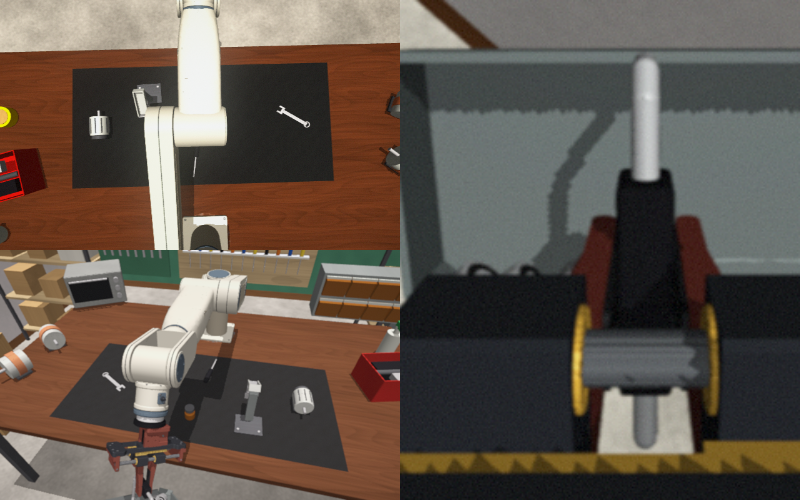

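```bash
cat > b.py <<'E'
from h import *
K=np.array([[324.838,0,316.993],[0,324.838,199.357],[0,0,1]])
M=np.array([[-.001,-.965,-.263,72.014],[1,-.001,-.001,-.13],[0,-.263,.965,-160.967]])
def tray(u,h): # pixel -> tray xyz at height h above underside
    d=M[:,:3]@np.linalg.inv(K)@[u[0],u[1],1];c=M[:,3];P=c+d*((80.4-h)-c[2])/d[2];return np.array([P[1],P[0],h])
def pix(P):
    q=K@np.linalg.inv(M[:,:3])@(np.array([P[1],P[0],80.4-P[2]])-M[:,3]);return np.round(q[:2]/q[2],1)
if __name__=="__main__":
    for u in((216,256),(244,254),(269,254)): print(u,tray(u,18),tray(u,34))
    for P in([-100,65,40],[100,65,40],[-96,-35,4],[-82,-47,4],[-66,-61,4],[-80,-20,18],[0,32,107]):print(P,pix(P))
E
python3 b.py
python3 -c "
import cv2;i=cv2.imread('pics/f_w.png');cv2.imwrite('pics/m7.png',cv2.resize(i[160:280,140:300],(800,600),interpolation=3))"
```

```text
(216, 256) [-75.97  -32.717  18.   ] [-70.538 -25.215  34.   ]
(244, 254) [-54.925 -31.112  18.   ] [-51.    -23.725  34.   ]
(269, 254) [-36.255 -31.131  18.   ] [-33.667 -23.742  34.   ]
[-100, 65, 40] [151.8 123. ]
[100, 65, 40] [483.1 122.7]
[-96, -35, 4] [196.3 251. ]
[-82, -47, 4] [215.2 264.9]
[-66, -61, 4] [236.3 280.5]
[-80, -20, 18] [209.1 240.2]
[0, 32, 107] [317.6 206.9]
```

View pics/m7.png

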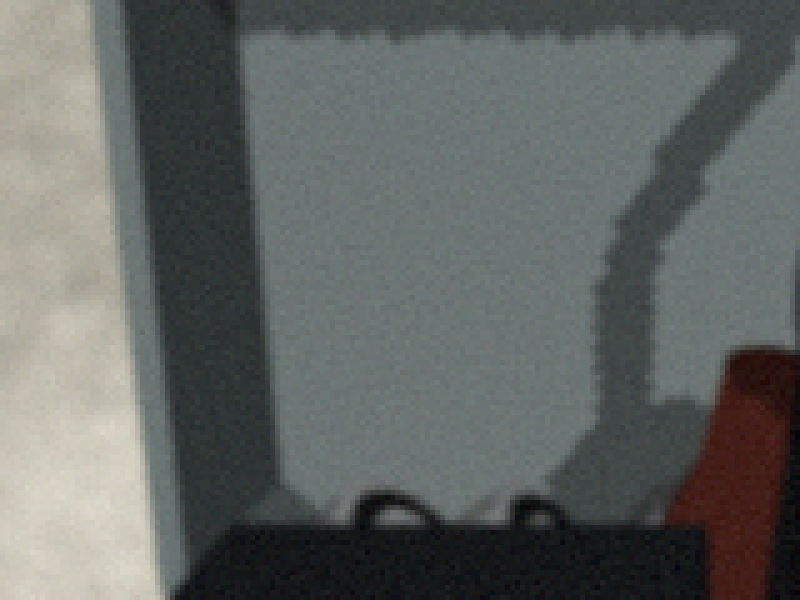

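Emit:
move_arm:
  steps:
    - [[0,0,0],-0.5,1]
    - [[0,0,0],-1,1]
    - [[0,0,0],-1,1]
    - [[0,0,0],-1,1]
    - [[0,0,0],-1,1]
    - [[0,0,0],-0.5,1]
    - [[0,0,0],0,1]
    - [[0,0,0],0,1]
    - [[0,0,0],0,1]
    - [[0,0,0],0,1]
    - [[0,0,0],0,1]
    - [[0,0,0],0,1]

```text
t: 31.27
ee_pos: [1211.1, 9.6, 315.6]
orientation: [2.221, 1.487, 0.799]
ft_force: [-0.2, 0.2, -4.7]
width: 15.6
grasp_force: 30.0
```

```bash
python3 s.py; python3 - <<'E'
from h import *
i=cams.get_image("wrist")["image"][:,:,::-1]
print([(np.round(x['rect'],1),round(x['p'],2)) for x in cams.boxes_of("wrist","bearing0")])
j=cams.get_image("scene")["image"][:,:,::-1]
cv2.imwrite("pics/m8.png",np.vstack([cv2.resize(i[180:280,140:300],(640,400),interpolation=3),cv2.resize(j[360:400,160:320],(640,160),interpolation=3)]))
E
```

```text
31.2667 [-0.009  1.22   0.087  0.029  1.158  0.38 ] [1211.092    9.622  315.578] [-0.219  0.175 -4.67 ] 15.588949700525003
[[ 0.29   0.724  0.626]
 [ 0.922 -0.388  0.021]
 [ 0.258  0.571 -0.78 ]]
[(array([204.5, 256.1,  41.2,  21.6]), 0.84), (array([242.2, 264.6,  23.9,   4.1]), 0.51), (array([265.9, 261.7,  22.9,  11.2]), 0.45)]
```

View pics/m8.png

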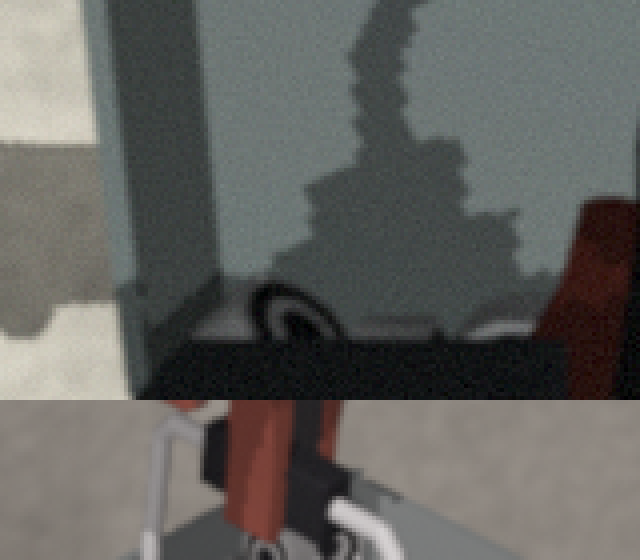

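Emit:
move_arm:
  steps:
    - [[-0.09,-0.22,-0.19],0,1]
    - [[-0.17,-0.43,-0.38],0,1]
    - [[-0.23,-0.58,-0.5],0,1]
    - [[-0.23,-0.58,-0.5],0,1]
    - [[-0.23,-0.58,-0.5],0,1]
    - [[-0.17,-0.43,-0.38],0,1]
    - [[-0.12,-0.3,-0.25],0,1]
    - [[-0.06,-0.15,-0.13],0,1]
    - [[0,0,0],0,1]
    - [[0,0,0],0,1]

```text
t: 32.25
ee_pos: [1098.5, 9.8, 316.4]
orientation: [2.22, 1.487, 0.799]
ft_force: [-0.1, -0.8, -4.2]
width: 15.7
grasp_force: 30.0
```

```bash
python3 s.py; python3 - <<'E'
from h import *
j=cams.get_image("scene")["image"][:,:,::-1]
print([(np.round(x['rect'],1),round(x['p'],2)) for x in cams.boxes_of("scene","bearing0")])
t=cams.boxes_of("scene","tray");print(t[:1])
c,r=map(int,t[0]["rect"][:2]);r=min(r,340)
cv2.imwrite("pics/sc9.png",j)
cv2.imwrite("pics/m9.png",cv2.resize(j[r-60:r+60,c-80:c+80],(800,600),interpolation=3))
E
```

```text
32.25 [-0.01   0.864  0.795  0.038  0.805  0.364] [1098.538    9.789  316.367] [-0.087 -0.763 -4.197] 15.683538338330822
[[ 0.29   0.724  0.626]
 [ 0.922 -0.387  0.021]
 [ 0.258  0.571 -0.779]]
[(array([262.3, 337.9,  15.4,  15.1]), 0.71), (array([249.4, 338.3,  12.8,  15.2]), 0.55), (array([242.2, 345.6,  14.3,  19. ]), 0.46)]
[{'rect': [243.0, 349.4, 139.2, 98.6], 'p': 0.61}]
```

View pics/m9.png

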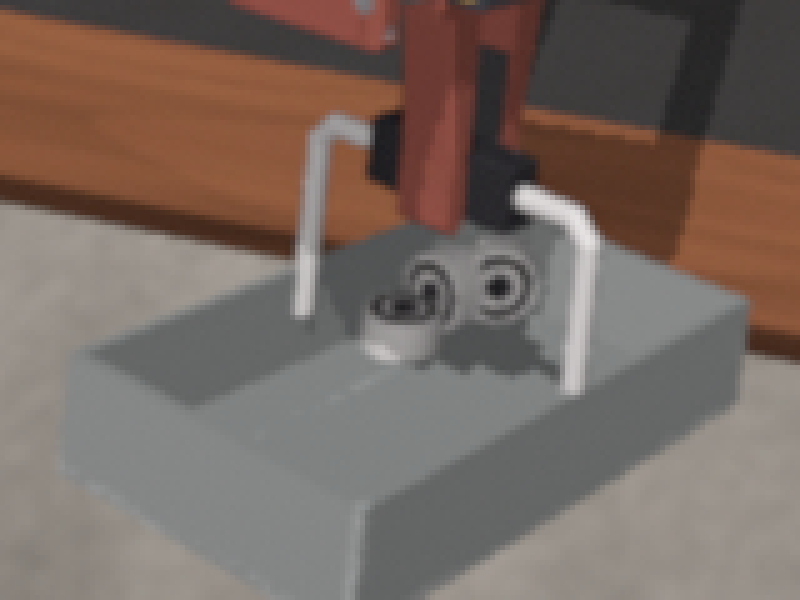

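Emit:
move_arm:
  steps:
    - [[0,0,0],0.4,1]
    - [[0,0,0],0.6,1]
    - [[0,0,0],0.6,1]
    - [[0,0,0],0.4,1]
    - [[0,0,0],0,1]
    - [[0,0,0],0,1]
    - [[0,0,0],0,1]
    - [[0,0,0],0,1]
    - [[0,0,0],0,1]
    - [[0,0,0],0,1]
    - [[0,0,0],0,1]
    - [[0,0,0],0,1]
    - [[0,0,0],0,1]
    - [[0,0,0],0,1]
    - [[0,0,0],0,1]
    - [[0,0,0],0,1]

```text
t: 33.73
ee_pos: [1098.2, 9.8, 315.7]
orientation: [2.374, 1.306, 0.85]
ft_force: [0.0, -0.4, -4.0]
width: 15.4
grasp_force: 30.0
```

```bash
python3 s.py; python3 - <<'E'
from h import *
cams.get_image("scene")
print([(np.round(x['rect'],1),round(x['p'],2)) for x in cams.boxes_of("scene","bearing0")])
E
```

```text
33.7333 [-0.01   0.864  0.796  0.038  0.805  0.539] [1098.204    9.771  315.689] [ 0.046 -0.377 -3.955] 15.422563939060725
[[ 0.411  0.663  0.626]
 [ 0.841 -0.541  0.021]
 [ 0.353  0.517 -0.78 ]]
[(array([249.4, 344.8,  15.9,  14.7]), 0.59), (array([268.6, 336.8,   8.9,  13.4]), 0.57), (array([257.1, 337.8,  11.4,  14.7]), 0.5)]
```

All three are still clustered in the corner and steady, so I'm handing in.

```bash
python3 -c "
from workcell import ctrl
print(ctrl.close_job())"
```

```text
the job is handed in; nothing more can be done
None
```

Job handed in at about 34 s: all three bearings are together in the tray's pouring-lip corner, and the arm holds the tray steady in the air, tipped about 39° toward that corner; the elbow joint sat at its lower limit during the tip (read 0.086–0.087 against the listed 0.09), and the tray ended beyond the bench's front edge (x ≈ 1098 mm).

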